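# Turn the guide block in the inspection vise so its slot faces up

## Task

The slotted guide block is clamped in the quick-slide vise with its slot hidden against the fixed jaw. Open the sliding jaw, roll the block a quarter turn so that the slotted face looks straight up, seat it flat on the vise bed between the jaws with both ends overhanging, and slide the jaw shut so that it is clamped snug against the fixed jaw again. Do not drop the block and leave the other things on the bench where they are.

Things in the scene. Friction and masses are not known exactly. Their poses are not given: they have to be found in the camera images.
- vise: Small grey inspection vise fixed to the bench; 216 mm long, 44 mm wide, on a foot 74 mm wide and 12 mm high. Origin at bench level, x = 0 midway across it; x runs across the vise (along the jaw faces), y along it towards the fixed jaw, z up. Flat bed of two ways 34 mm above the bench, y from -150 to +66 mm. Behind the sliding jaw a low slide plate (top 46 mm above bench) carries a black knob.
- fixed_jaw_foot (a point): Point on the bed at the foot of the fixed jaw's clamping face, midway across: vise x 0, y +34 mm, z 34 mm; axes as the vise's. Both jaws are 44 mm wide (22 mm either side) and 22 mm high above the bed (tops 56 mm above the bench). The fixed jaw is 32 mm thick, the sliding jaw 24 mm.
- sliding_jaw (a joint): Position of the sliding jaw in m: 0 when the jaws are 40 mm apart (as at the start), growing as it slides away from the fixed jaw (vise -y); gap = 40 mm + value. Range -0.030 to +0.045. A drag gib holds it wherever it is left: it takes about 9 N to slide, a little more when moved fast.
- jaw_knob (a point): Middle of the upright cylindrical black knob on the sliding jaw's slide plate: 24 mm diameter, 24 mm high, its middle 72 mm above the bench, midway across the vise at vise y = -85 mm minus the joint value (79 mm behind the sliding jaw's clamping face). 43 mm free between knob and jaw.
- block: Milled aluminium block, 64 x 40 x 54 mm along its own x, y, z, 0.25 to 0.5 kg; origin at its centre. At the start its axes agree with the vise's: 40 mm between the jaws, 54 mm upright, +y (slotted) face on the fixed jaw. Its ends, 64 mm apart, overhang jaws and bed by 6 to 14 mm and can be gripped there. When done: +y up, 40 mm high, 54 mm between the jaws, either way round end for end.
- slot (a point): Middle of the block's slotted face (block +y, 20 mm from its centre). The slot is 18 mm wide and 13 mm deep and runs the whole 64 mm length, so it shows as a notch in both end faces. The other faces are plain, two with dark screw holes.
- oil_bottle: White oil bottle with a red spout, 52 mm diameter, 136 mm high, standing on the bench to the right; origin under its middle. Bystander. (A large, about 0.3 m high projector stands behind it, its front at about x = 0.57 m for y below -0.1 m: keep the arm clear of it on the way in.)
- vee_block: Grey V-block, 50 x 48 x 38 mm, on the bench to the right; origin under its middle. Bystander.
- mag_base: Magnetic stand with a 48 x 69 mm foot and an upright post, 165 mm high, behind the vise; origin under its middle. Bystander.

How it is judged:
At the end, for the whole second after the job is handed in: The block rests on the vise bed (height within 2.5 mm), slotted face up and square across the vise (within 0.06 rad), centred on the jaws within 10 mm, against the fixed jaw (within 2.5 mm); sliding jaw shut on its 54 mm width with under 2 mm of play (joint 0.012 to 0.016) (angle between block's own y axis and vertical below 0.06 rad and angle between the x axis of block and the x axis of vise, either way round below 0.06 rad and z of block in the frame of vise between 0.0515 and 0.0565 m and y of block in the frame of vise between 0.0045 and 0.0095 m and x of block in the frame of vise between -0.01 and 0.01 m and value of joint sliding_jaw between 0.012 and 0.016 m and linear speed of block below 0.02 m/s); the robot touches nothing.
It fails at once if the block is dropped or flung (faster than 0.9 m/s) (linear speed of block above 0.9 m/s).
It fails at once if the oil bottle, V-block or magnetic stand is moved more than 20 mm (distance of any of oil_bottle, vee_block, mag_base from where it was at the start of the episode above 0.02 m).
It also fails if it takes over 64 s, if anything falls off the work surface, if the arm or the gripper's body presses on something with over 40 N, if the wrist force passes 120 N, or if a joint passes its speed limit or range.

## Robot

A 6-joint arm with a two-finger parallel gripper is mounted at the origin on a cart in front of the work surface, level with it; the furniture and walls round the work are solid. World frame = base frame: x ahead of the robot, y to its left, z up, the work surface at z = 0. Lengths are in m, angles in rad, forces in N, time in s.
With the tool pointing down it reaches from about 0.35 to 0.775 m from the base axis. Payload 7.3 kg.
Tool frame: the origin (TCP) lies midway between the tips of the shut fingers; the grasp point (between the pads) lies 19 mm behind it; z points along the fingers, y is the line along which they close (so a half turn about z gives the same grasp; the last joint's range is limited). The gripper opens to 92 mm and grips with 3 to 60 N. Pads are 19 mm wide; open, the fingers measure 130 mm over their backs; the gripper's body (75 mm by 190 mm) begins 47 mm behind the grasp point.
Start: joints at [1.01, 0.342, 1.524, -0, 1.275, -0.146], TCP at [0.212, 0.481, 0.227] pointing down, gripper open.
Joint ranges: [-2.53, 2.53], [-0.77, 2.02], [0.04, 2.7], [-1, 4.14], [0.28, 2.66], [-3.11, 3.11]. Speed limits (rad/s): [2.57, 2.57, 3.14, 3.14, 3.14, 3.14].

## Interface

Orientations are given as [roll, pitch, yaw] about the fixed x, y, z axes, in that order (R = Rz(yaw) Ry(pitch) Rx(roll)).
In Python, from cell import robot, read_camera, camera_params, nets gives the robot as it stands. The module is installed in compiled form; this text tells all that it offers.
- The arm moves only by the tool step_arm, never from a script. Its argument "steps" is a list of rows, each an object of numbers: "x", "y", "z": the shift along the tool's x, y, z as a fraction of full scale; "rx", "ry", "rz": the turn, a rotation vector about the tool's x, y, z as a fraction of full scale; "claw": the opening, from -1 (shut) to 1 (fully open). In form: [{"x": .., "y": .., "z": .., "rx": .., "ry": .., "rz": .., "claw": ..}, ...]. A call has 1 to 12 rows; each row is the pose to reach, as a shift and turn from the pose commanded when the call began, along the tool's axes at that moment; what a row does not reach only later rows make up. Full scale, the value 1, is 750 mm for a shift and pi/4 rad for a turn. A row lasts 1/12 s, in which the tool goes at most 41.7 mm and 7.16 degrees, less where a joint would pass 70% of its speed; a pose out of reach is approached as far as the arm can. A call with a number of a shift or a turn outside -1 to 1 is refused whole. A call with a gripper value outside its range is refused whole. The fingers move at their own pace and stop on an object; "squeeze" is the grip in N (left out, the last holds). Time passes only in rows, so rows that repeat a pose let the fingers close. It gives the time, the measured TCP pose, the force, the opening and the grip force at its end, in the units of the state.
- robot.observe(): the state, without advancing time (a new reading comes with each control period).
- read_camera(name): name is "scene" or "top" or "wrist"; returns (picture, depth): 480x640x3 uint8, blue, green, red; 480x640 float32, m along the optical axis (not along the pixel's ray), 0 where there is no reading.
- camera_params(name): a dict with "fx", "fy", "cx", "cy" (pixels), "R" (3x3) and "t" (3): a world point X has camera coordinates R X + t; the wrist camera has in their place "hand_eye" (4x4, takes a point from camera to tool coordinates, whose origin is the TCP and whose axes are the flange's). Camera axes: x right, y down, z forward; pixel columns grow to the right and rows downward; lengths in m; the calibration is good to about 2 mm. The wrist camera is an equidistant fisheye: a pixel r from the principal point sees the ray r / f radians off the axis. A picture is of the moment at which its call begins: read the wrist's pose just before it. camera_params takes no time and is no camera call.
- robot.hand_in(): hands the job in; it is judged then, once.
Trained networks look in the newest picture that a camera, given by its name, has taken for a name from the list of things; names that differ only in an ending like _2 or _b are one class to them, and where a whole thing is asked for, a point or a joint stands for the part that bears it (a point fixed in the world has none). Each returns a list of dicts, best first, with "conf" (0 to 1); they miss things now and then, are a little off and sometimes report something else, mostly with a low value. They report only what shows in the picture. A call takes as long as a camera call.
- nets.masks_of(camera, query): "region" (480x640 bool, what is visible of it) and "box" ([left, top, right, bottom] in pixels, round what is visible of it).
- nets.landmark_of(camera, query): "pixel" ([row, column] in pixels: a listed point, or the origin of a listed thing).
The state is a dict: "time": time; "qpos": joint angles; "qvel": joint speeds; "joint_efforts": joint torques, N m; "tool_pos": TCP position; "tool_rot": TCP orientation; "contact_force": force on the tool from outside, world axes, zero at the start; "torque": the same for the moment, N m; "opening": finger opening in m; "grip_force": force on a finger pad.
Only numpy, scipy, OpenCV 4.12 (cv2) and the standard library are available. Lean on these libraries where they do the work, as an engineer would, in place of code of your own. Each camera call takes 0.05 s, during which the arm holds its last target. There are 200 camera calls.

## Working session

There is one attempt and no reset: what is moved stays moved. The work goes in short steps, Python scripts to look and compute and a tool call to move; the robot and the scene stay as the last step left them, time stands still between calls to the robot, and variables do not carry over. Pictures are saved under pics/ and viewed, at most 10 in all, crops included, and the job is handed in when it is done.

Besides the shell and the picture viewer there is one more tool, called by a JSON object that holds its "method" and its "body". step_arm: Moves the arm, as the interface text tells. Its arguments: {"type":"object","properties":{"steps":{"type":"array","items":{"type":"object","properties":{"x":{"type":"number","minimum":-1,"maximum":1},"y":{"type":"number","minimum":-1,"maximum":1},"z":{"type":"number","minimum":-1,"maximum":1},"rx":{"type":"number","minimum":-1,"maximum":1},"ry":{"type":"number","minimum":-1,"maximum":1},"rz":{"type":"number","minimum":-1,"maximum":1},"claw":{"type":"number"}}}},"squeeze":{"type":"number"}},"required":["steps"]}

```bash
mkdir -p pics; python3 - <<'E'
from cell import robot, read_camera, camera_params, nets
import cv2, numpy as np
s=robot.observe(); print({k:np.round(v,3).tolist() for k,v in s.items()})
for c in("scene","top"):
    im,d=read_camera(c); cv2.imwrite(f"pics/{c}0.png",im); p=camera_params(c)
    np.savez(f"{c}0.npz",im=im,d=d)
    R=np.array(p["R"]);t=np.array(p["t"]);print(c,"campos",-R.T@t, p["fx"])
    for q in("vise","fixed_jaw_foot","jaw_knob","block","slot","oil_bottle","vee_block","mag_base"):
        for r in nets.landmark_of(c,q)[:1]:
            v,u=r["pixel"];z=d[int(v),int(u)]
            X=R.T@(np.array([(u-p["cx"])/p["fx"]*z,(v-p["cy"])/p["fy"]*z,z])-t)
            print(q,round(r["conf"],2),np.round(r["pixel"]),X.round(4))
E
```

```text
{'time': 0.0, 'qpos': [1.01, 0.343, 1.525, -0.0, 1.275, -0.146], 'qvel': [-0.001, -0.0, -0.0, -0.0, 0.0, -0.0], 'joint_efforts': [-0.002, -43.125, -24.422, 0.071, 0.056, -0.0], 'tool_pos': [0.211, 0.48, 0.226], 'tool_rot': [-3.14, -0.0, 2.727], 'contact_force': [0.873, -0.764, -0.398], 'torque': [0.0, -0.001, 0.005], 'grip_force': 0.0, 'opening': 0.092}
scene campos [-0.15959939 -0.59433621  0.63406635] 562.5792752283304
fixed_jaw_foot 0.84 [237. 234.] [0.4543 0.0993 0.0685]
jaw_knob 0.74 [241. 277.] [0.4766 0.0088 0.0838]
block 0.8 [231. 241.] [0.4706 0.0947 0.0753]
slot 0.61 [227. 231.] [0.456  0.1066 0.0871]
oil_bottle 0.63 [329. 388.] [ 0.4675 -0.2424  0.0136]
vee_block 0.66 [335. 344.] [ 0.4039 -0.1987  0.0204]
mag_base 0.65 [234. 338.] [ 0.6418 -0.0111  0.0252]
top campos [ 0.43167635 -0.03033306  1.05189305] 538.615670444689
vise 0.84 [270. 268.] [0.4867 0.0922 0.0577]
fixed_jaw_foot 0.97 [271. 246.] [0.484  0.1276 0.0914]
jaw_knob 0.81 [270. 307.] [0.4837 0.0194 0.0829]
block 0.68 [269. 255.] [0.4878 0.1124 0.0917]
slot 0.61 [273. 245.] [0.4814 0.1302 0.0879]
oil_bottle 0.92 [265. 438.] [ 0.4851 -0.2162  0.0784]
vee_block 0.97 [298. 414.] [ 0.4272 -0.1806  0.0097]
mag_base 0.79 [181. 309.] [0.6545 0.0131 0.0492]
```

View pics/scene0.png

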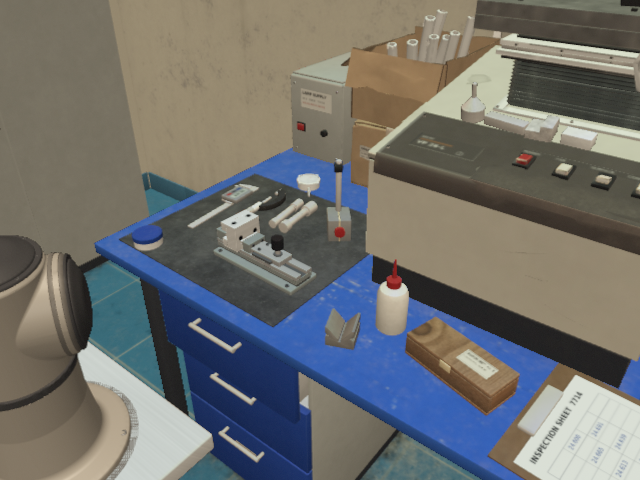

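View pics/top0.png

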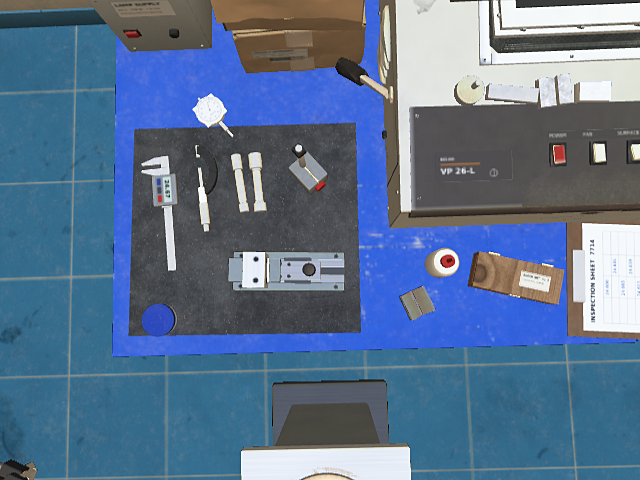

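```bash
cat > h.py <<'E'
import numpy as np
from cell import camera_params
def cloud(c,d):
    p=camera_params(c);R=np.array(p["R"]);t=np.array(p["t"])
    v,u=np.indices(d.shape);X=np.stack([(u-p["cx"])/p["fx"]*d,(v-p["cy"])/p["fy"]*d,d],-1)
    return (X-t)@R, d>0
E
python3 - <<'E'
import numpy as np,cv2
from h import *
d=np.load("top0.npz")["d"];X,m=cloud("top",d)
def rep(n,lo,hi,box):
    k=m&(X[...,2]>lo)&(X[...,2]<hi)&(X[...,0]>box[0])&(X[...,0]<box[1])&(X[...,1]>box[2])&(X[...,1]<box[3])
    P=X[k]
    r=cv2.minAreaRect(P[:,:2].astype(np.float32));print(n,k.sum(),"z",np.median(P[:,2]).round(4),"rect",np.round(r[0],4),np.round(r[1],4),round(r[2],2), P.min(0).round(3),P.max(0).round(3))
b=(.4,.6,-.1,.25)
rep("bench",-.01,.008,(.3,.4,-.1,.1))
rep("block top",.086,.1,(.44,.54,.08,.2))
rep("knob",.078,.09,(.44,.54,-.03,.06))
rep("jaws",.051,.061,b)
rep("ways/slide",.04,.05,b)
rep("mid",.03,.04,b)
rep("foot",.008,.02,b)
E
```

```text
bench 3688 z -0.0014 rect [0.3656 0.    ] [0.1999 0.0687] 89.95 [ 0.331 -0.1   -0.009] [0.4   0.1   0.007]
block top 713 z 0.0885 rect [0.488  0.1155] [0.0401 0.0613] 88.18 [0.457 0.095 0.086] [0.519 0.136 0.093]
knob 131 z 0.0842 rect [0.4851 0.0164] [0.0218 0.0216] 43.03 [0.474 0.005 0.08 ] [0.496 0.028 0.089]
jaws 655 z 0.0561 rect [0.4853 0.1112] [0.061  0.1157] 4.26 [0.456 0.053 0.051] [0.517 0.168 0.061]
ways/slide 790 z 0.0459 rect [0.4882 0.0601] [0.0578 0.2158] 4.87 [ 0.456 -0.047  0.04 ] [0.514 0.169 0.05 ]
mid 460 z 0.0345 rect [0.4862 0.0249] [0.1453 0.0505] 84.43 [ 0.461 -0.049  0.03 ] [0.518 0.095 0.04 ]
foot 1335 z 0.0122 rect [0.4994 0.0998] [0.3077 0.1243] 73.06 [ 0.447 -0.048  0.008] [0.6  0.23 0.02]
```

The scene view has the vise with the block at about (240,230), knob (277,241), and mag base, bottle and V-block clear of it. The top view has the block at about (255,269), knob (308,270), with the fixed jaw towards world +y and a vise yaw of about -0.03.

```bash
cat >> h.py <<'E'
from scipy.spatial.transform import Rotation as Ro
YAW=-0.031; O=np.array([.4877,.1014,0])
def V(x,y,z): return O+Ro.from_euler('z',YAW).apply([x,y,z])
def down(tilt=0): # tool y ~ vise x; tilt about vise x (rad); negative: body over fixed jaw
    return Ro.from_euler('z',YAW)*Ro.from_euler('x',tilt)*Ro.from_euler('xyz',[np.pi,0,np.pi/2])
def plan(p,R):
    from cell import robot
    s=robot.observe(); C=Ro.from_euler('xyz',s["tool_rot"])
    print("now",np.round(s["tool_pos"],4),np.round(s["tool_rot"],3),"t",round(s["time"],2),"F",np.round(s["contact_force"],1))
    print("xyz",np.round(C.inv().apply(np.array(p)-s["tool_pos"])/.75,4),"rot",np.round((C.inv()*R).as_rotvec()/(np.pi/4),4))
def tcp(g,R,back=0): return np.array(g)+R.apply([0,0,.019-back])
E
python3 -c "
from h import *
R=down();plan(tcp(V(0,-.085,.16),R),R)"
```

```text
now [0.2116 0.4805 0.2267] [3.142 0.    2.727] t 0.9 F [ 0.6 -0.4 -0.4]
xyz [-0.5831 -0.4193  0.1143] rot [ 1.0000e-04 -0.0000e+00  1.5113e+00]
```

{"method": "step_arm", "body": {"steps": [{"x": -0.583,"y": -0.419,"z": 0.05,"rz": 1,"claw": 1},{"x": -0.583,"y": -0.419,"z": 0.05,"rz": 1,"claw": 1},{"x": -0.583,"y": -0.419,"z": 0.05,"rz": 1,"claw": 1},{"x": -0.583,"y": -0.419,"z": 0.05,"rz": 1,"claw": 1},{"x": -0.583,"y": -0.419,"z": 0.05,"rz": 1,"claw": 1},{"x": -0.583,"y": -0.419,"z": 0.05,"rz": 1,"claw": 1},{"x": -0.583,"y": -0.419,"z": 0.05,"rz": 1,"claw": 1},{"x": -0.583,"y": -0.419,"z": 0.05,"rz": 1,"claw": 1},{"x": -0.583,"y": -0.419,"z": 0.05,"rz": 1,"claw": 1},{"x": -0.583,"y": -0.419,"z": 0.05,"rz": 1,"claw": 1},{"x": -0.583,"y": -0.419,"z": 0.05,"rz": 1,"claw": 1},{"x": -0.583,"y": -0.419,"z": 0.05,"rz": 1,"claw": 1}]}}

```text
$.steps[0]: bad value
```

```bash
python3 -c "
from h import *
R=down();plan(tcp(V(0,-.085,.13),R),R)"
```

```text
now [0.2116 0.4805 0.2267] [3.142 0.    2.727] t 0.9 F [ 0.6 -0.4 -0.4]
xyz [-0.5831 -0.4193  0.1543] rot [ 1.0000e-04 -0.0000e+00  1.5113e+00]
```

{"method": "step_arm", "body": {"steps": [{"x": -0.583,"y": -0.419,"z": 0.05,"rx": 0,"ry": 0,"rz": 0.99,"claw": 1},{"x": -0.583,"y": -0.419,"z": 0.05,"rx": 0,"ry": 0,"rz": 0.99,"claw": 1},{"x": -0.583,"y": -0.419,"z": 0.05,"rx": 0,"ry": 0,"rz": 0.99,"claw": 1},{"x": -0.583,"y": -0.419,"z": 0.05,"rx": 0,"ry": 0,"rz": 0.99,"claw": 1},{"x": -0.583,"y": -0.419,"z": 0.05,"rx": 0,"ry": 0,"rz": 0.99,"claw": 1},{"x": -0.583,"y": -0.419,"z": 0.05,"rx": 0,"ry": 0,"rz": 0.99,"claw": 1},{"x": -0.583,"y": -0.419,"z": 0.05,"rx": 0,"ry": 0,"rz": 0.99,"claw": 1},{"x": -0.583,"y": -0.419,"z": 0.05,"rx": 0,"ry": 0,"rz": 0.99,"claw": 1},{"x": -0.583,"y": -0.419,"z": 0.05,"rx": 0,"ry": 0,"rz": 0.99,"claw": 1},{"x": -0.583,"y": -0.419,"z": 0.05,"rx": 0,"ry": 0,"rz": 0.99,"claw": 1},{"x": -0.583,"y": -0.419,"z": 0.05,"rx": 0,"ry": 0,"rz": 0.99,"claw": 1},{"x": -0.583,"y": -0.419,"z": 0.05,"rx": 0,"ry": 0,"rz": 0.99,"claw": 1}]}}

```text
time: 1.9
tool_pos: [0.4657, 0.0488, 0.1921]
tool_rot: [3.141, 0.0, 1.949]
contact_force: [0.7, 0.1, -0.3]
opening: 0.0918
grip_force: 0.0
```

```bash
python3 -c "
from h import *
R=down();plan(tcp(V(0,-.085,.13),R),R)"
```

```text
now [0.4657 0.0488 0.1921] [3.141 0.    1.949] t 1.9 F [ 0.7  0.1 -0.3]
xyz [-0.0496  0.008   0.1081] rot [ 0.001 -0.     0.521]
```

{"method": "step_arm", "body": {"steps": [{"x": -0.045,"y": 0.008,"z": 0.09,"rx": 0,"ry": 0,"rz": 0.52,"claw": 1},{"x": -0.045,"y": 0.008,"z": 0.09,"rx": 0,"ry": 0,"rz": 0.52,"claw": 1},{"x": -0.045,"y": 0.008,"z": 0.09,"rx": 0,"ry": 0,"rz": 0.52,"claw": 1},{"x": -0.045,"y": 0.008,"z": 0.09,"rx": 0,"ry": 0,"rz": 0.52,"claw": 1},{"x": -0.045,"y": 0.008,"z": 0.09,"rx": 0,"ry": 0,"rz": 0.52,"claw": 1},{"x": -0.045,"y": 0.008,"z": 0.09,"rx": 0,"ry": 0,"rz": 0.52,"claw": 1},{"x": -0.045,"y": 0.008,"z": 0.09,"rx": 0,"ry": 0,"rz": 0.52,"claw": 1}]}}

```text
time: 2.48
tool_pos: [0.4832, 0.0219, 0.1248]
tool_rot: [3.141, -0.0, 1.543]
contact_force: [0.1, 0.0, -0.2]
opening: 0.0917
grip_force: 0.0
```

```bash
python3 - <<'E'
from h import *
from cell import *
import cv2
R=down();plan(tcp(V(0,-.085,.074),R),R)
im,d=read_camera("wrist");cv2.imwrite("pics/w1.png",im);p=camera_params("wrist");print(p)
print(nets.landmark_of("wrist","jaw_knob")[:1],nets.landmark_of("wrist","slot")[:1])
E
```

```text
now [0.4832 0.0219 0.1248] [ 3.141 -0.     1.543] t 2.48 F [ 0.1  0.  -0.2]
xyz [-0.0072  0.0026  0.0931] rot [ 0.0011 -0.      0.0036]
{'fx': 371.64829954431775, 'fy': 371.64829954431775, 'cx': 324.4211583482849, 'cy': 232.85935461680265, 'hand_eye': array([[-4.82555226e-04, -9.62389328e-01, -2.71673605e-01,
         7.44526852e-02],
       [ 9.99999883e-01, -4.56226226e-04, -1.60074142e-04,
        -3.68602959e-04],
       [ 3.01090221e-05, -2.71673651e-01,  9.62389436e-01,
        -1.57812539e-01],
       [ 0.00000000e+00,  0.00000000e+00,  0.00000000e+00,
         1.00000000e+00]])}
[{'pixel': [263.1, 329.1], 'conf': 0.91}] [{'pixel': [62.3, 327.2], 'conf': 0.58}]
```

View pics/w1.png

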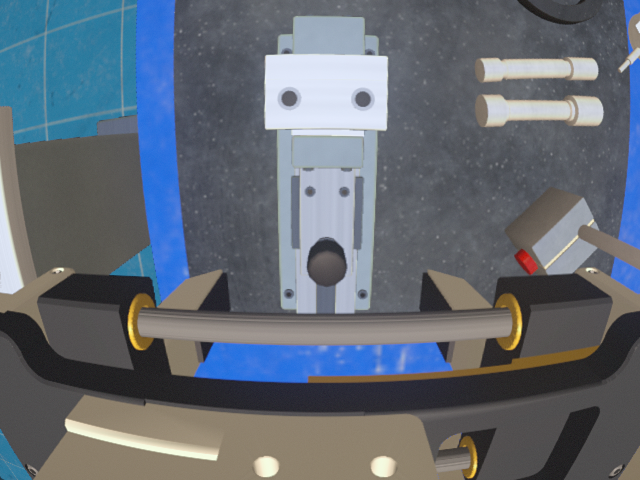

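The wrist view shows the knob at about (327,263), midway between the fingers, and the vise square to the tool. I'll descend and grip the knob.

{"method": "step_arm", "body": {"steps": [{"x": -0.0065,"y": 0.0026,"z": 0.091,"rx": 0,"ry": 0,"rz": 0,"claw": 1},{"x": -0.0065,"y": 0.0026,"z": 0.091,"rx": 0,"ry": 0,"rz": 0,"claw": 1},{"x": -0.0065,"y": 0.0026,"z": 0.091,"rx": 0,"ry": 0,"rz": 0,"claw": 1},{"x": -0.0065,"y": 0.0026,"z": 0.091,"rx": 0,"ry": 0,"rz": 0,"claw": -1},{"x": -0.0065,"y": 0.0026,"z": 0.091,"rx": 0,"ry": 0,"rz": 0,"claw": -1},{"x": -0.0065,"y": 0.0026,"z": 0.091,"rx": 0,"ry": 0,"rz": 0,"claw": -1},{"x": -0.0065,"y": 0.0026,"z": 0.091,"rx": 0,"ry": 0,"rz": 0,"claw": -1},{"x": -0.0065,"y": 0.0026,"z": 0.091,"rx": 0,"ry": 0,"rz": 0,"claw": -1},{"x": -0.0065,"y": 0.0026,"z": 0.091,"rx": 0,"ry": 0,"rz": 0,"claw": -1},{"x": -0.0065,"y": 0.0026,"z": 0.091,"rx": 0,"ry": 0,"rz": 0,"claw": -1}], "squeeze": 40}}

```text
time: 3.47
tool_pos: [0.485, 0.0168, 0.0567]
tool_rot: [3.141, -0.0, 1.541]
contact_force: [0.8, 0.1, -0.7]
opening: 0.0494
grip_force: 0.0
```

{"method": "step_arm", "body": {"steps": [{"x": 0,"y": 0,"z": 0,"rx": 0,"ry": 0,"rz": 0,"claw": -1},{"x": 0,"y": 0,"z": 0,"rx": 0,"ry": 0,"rz": 0,"claw": -1},{"x": 0,"y": 0,"z": 0,"rx": 0,"ry": 0,"rz": 0,"claw": -1},{"x": 0,"y": 0,"z": 0,"rx": 0,"ry": 0,"rz": 0,"claw": -1},{"x": 0,"y": 0,"z": 0,"rx": 0,"ry": 0,"rz": 0,"claw": -1},{"x": 0,"y": 0,"z": 0,"rx": 0,"ry": 0,"rz": 0,"claw": -1}]}}

```text
time: 3.97
tool_pos: [0.4843, 0.0168, 0.0562]
tool_rot: [-3.141, -0.0, 1.541]
contact_force: [-1.2, -0.3, 1.7]
opening: 0.023
grip_force: 40.0
```

{"method": "step_arm", "body": {"steps": [{"x": -0.005,"y": 0,"z": 0,"rx": 0,"ry": 0,"rz": 0,"claw": -1},{"x": -0.01,"y": 0,"z": 0,"rx": 0,"ry": 0,"rz": 0,"claw": -1},{"x": -0.015,"y": 0,"z": 0,"rx": 0,"ry": 0,"rz": 0,"claw": -1},{"x": -0.02,"y": 0,"z": 0,"rx": 0,"ry": 0,"rz": 0,"claw": -1},{"x": -0.025,"y": 0,"z": 0,"rx": 0,"ry": 0,"rz": 0,"claw": -1},{"x": -0.03,"y": 0,"z": 0,"rx": 0,"ry": 0,"rz": 0,"claw": -1},{"x": -0.035,"y": 0,"z": 0,"rx": 0,"ry": 0,"rz": 0,"claw": -1},{"x": -0.04,"y": 0,"z": 0,"rx": 0,"ry": 0,"rz": 0,"claw": -1},{"x": -0.045,"y": 0,"z": 0,"rx": 0,"ry": 0,"rz": 0,"claw": -1},{"x": -0.05,"y": 0,"z": 0,"rx": 0,"ry": 0,"rz": 0,"claw": -1},{"x": -0.055,"y": 0,"z": 0,"rx": 0,"ry": 0,"rz": 0,"claw": -1},{"x": -0.055,"y": 0,"z": 0,"rx": 0,"ry": 0,"rz": 0,"claw": -1}]}}

```text
time: 4.97
tool_pos: [0.4828, -0.0234, 0.0561]
tool_rot: [-3.14, -0.002, 1.54]
contact_force: [-1.8, 7.2, 2.6]
opening: 0.0231
grip_force: 40.0
```

{"method": "step_arm", "body": {"steps": [{"x": 0,"y": 0,"z": 0,"rx": 0,"ry": 0,"rz": 0,"claw": 0.2},{"x": 0,"y": 0,"z": 0,"rx": 0,"ry": 0,"rz": 0,"claw": 0.2},{"x": 0,"y": 0,"z": 0,"rx": 0,"ry": 0,"rz": 0,"claw": 0.2},{"x": 0,"y": 0,"z": 0,"rx": 0,"ry": 0,"rz": 0,"claw": 1},{"x": 0,"y": 0,"z": -0.15,"rx": 0,"ry": 0,"rz": 0,"claw": 1},{"x": 0,"y": 0,"z": -0.15,"rx": 0,"ry": 0,"rz": 0,"claw": 1},{"x": 0,"y": 0,"z": -0.15,"rx": 0,"ry": 0,"rz": 0,"claw": 1},{"x": 0,"y": 0,"z": -0.15,"rx": 0,"ry": 0,"rz": 0,"claw": 1}]}}

```text
time: 5.63
tool_pos: [0.487, -0.0252, 0.1746]
tool_rot: [3.13, 0.002, 1.541]
contact_force: [0.3, -0.6, 0.3]
opening: 0.0718
grip_force: 0.0
```

```bash
python3 - <<'E'
from h import *
from cell import *
import cv2
R=down(-np.pi/4);g=V(0,.014,.061)
print("pre");plan(tcp(g,R,.12),R); print("grasp");plan(tcp(g,R,.005),R)
im,d=read_camera("wrist");cv2.imwrite("pics/w2.png",im)
im,d=read_camera("top");np.savez("top1.npz",im=im,d=d);X,m=cloud("top",d)
k=m&(X[...,2]>.086)&(X[...,2]<.1)&(X[...,0]>.44)&(X[...,0]<.54)&(X[...,1]>.085)&(X[...,1]<.15)
print(cv2.minAreaRect(X[k][:,:2].astype(np.float32)))
E
```

```text
pre
now [ 0.487  -0.0252  0.1746] [3.130e+00 2.000e-03 1.541e+00] t 5.63 F [ 0.3 -0.6  0.3]
xyz [ 0.2828 -0.0047  0.0557] rot [ 0.0144 -0.9974 -0.0044]
grasp
now [ 0.487  -0.0252  0.1746] [3.130e+00 2.000e-03 1.541e+00] t 5.63 F [ 0.3 -0.6  0.3]
xyz [ 0.1746 -0.006   0.1643] rot [ 0.0144 -0.9974 -0.0044]
((0.4880771040916443, 0.11659490317106247), (0.03799563646316528, 0.061275921761989594), 88.01612854003906)
```

View pics/w2.png

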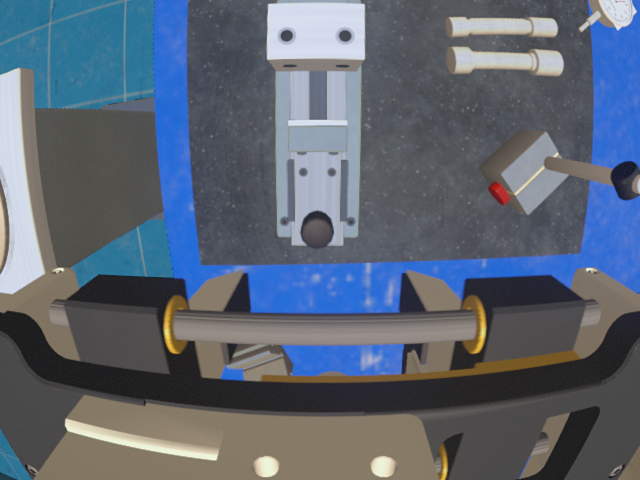

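The wrist view shows the jaw now about 40 mm back, with its gap clear at about (318,95), and the block still upright at (316,35). Next is the pre-grasp, tilted 45° with the gripper body over the fixed jaw.

{"method": "step_arm", "body": {"steps": [{"x": 0.28,"y": -0.0047,"z": -0.04,"rx": 0.014,"ry": -0.997,"rz": -0.004,"claw": 1},{"x": 0.28,"y": -0.0047,"z": -0.04,"rx": 0.014,"ry": -0.997,"rz": -0.004,"claw": 1},{"x": 0.28,"y": -0.0047,"z": -0.04,"rx": 0.014,"ry": -0.997,"rz": -0.004,"claw": 1},{"x": 0.28,"y": -0.0047,"z": -0.04,"rx": 0.014,"ry": -0.997,"rz": -0.004,"claw": 1},{"x": 0.28,"y": -0.0047,"z": -0.04,"rx": 0.014,"ry": -0.997,"rz": -0.004,"claw": 1},{"x": 0.28,"y": -0.0047,"z": -0.04,"rx": 0.014,"ry": -0.997,"rz": -0.004,"claw": 1},{"x": 0.283,"y": -0.0047,"z": 0.0557,"rx": 0.014,"ry": -0.997,"rz": -0.004,"claw": 1},{"x": 0.283,"y": -0.0047,"z": 0.0557,"rx": 0.014,"ry": -0.997,"rz": -0.004,"claw": 1},{"x": 0.283,"y": -0.0047,"z": 0.0557,"rx": 0.014,"ry": -0.997,"rz": -0.004,"claw": 1},{"x": 0.283,"y": -0.0047,"z": 0.0557,"rx": 0.014,"ry": -0.997,"rz": -0.004,"claw": 1},{"x": 0.283,"y": -0.0047,"z": 0.0557,"rx": 0.014,"ry": -0.997,"rz": -0.004,"claw": 1}]}}

```text
time: 6.65
tool_pos: [0.487, 0.1872, 0.1281]
tool_rot: [-3.127, 0.783, 1.549]
contact_force: [-0.3, -0.8, 1.3]
opening: 0.0916
grip_force: 0.0
```

```bash
python3 - <<'E'
from h import *
from cell import *
import cv2
R=down(-np.pi/4);g=V(0,.014,.061)
plan(tcp(g,R,.005),R);print(robot.observe()["qpos"])
im,d=read_camera("wrist");cv2.imwrite("pics/w3.png",im)
E
```

```text
now [0.487  0.1872 0.1281] [-3.127  0.783  1.549] t 6.65 F [-0.3 -0.8  1.3]
xyz [-0.0048  0.0056  0.1496] rot [-0.0101 -0.0034  0.0082]
[ 0.57316021  0.74555474  1.38568796 -0.61403847  1.53877646  0.7921316 ]
```

View pics/w3.png

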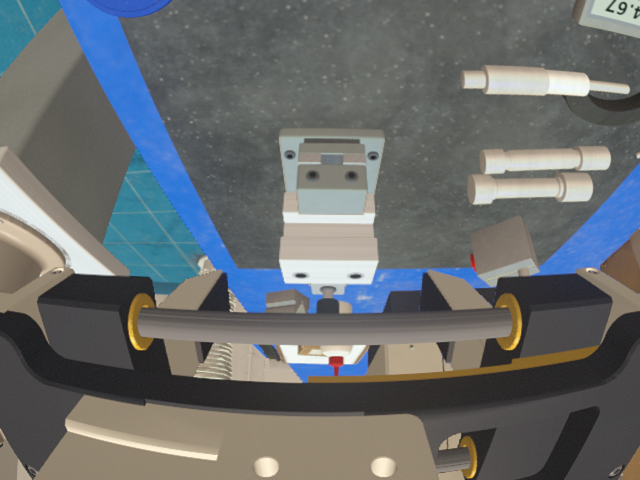

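The wrist view shows the block at about (329,255), centred between the fingers, with the slot edge above the fixed jaw. I'll advance and grip.

{"method": "step_arm", "body": {"steps": [{"x": -0.0048,"y": 0.005,"z": 0.03,"rx": -0.01,"ry": -0.003,"rz": 0.008,"claw": 1},{"x": -0.0048,"y": 0.005,"z": 0.07,"rx": -0.01,"ry": -0.003,"rz": 0.008,"claw": 1},{"x": -0.0048,"y": 0.005,"z": 0.11,"rx": -0.01,"ry": -0.003,"rz": 0.008,"claw": 1},{"x": -0.0048,"y": 0.005,"z": 0.135,"rx": -0.01,"ry": -0.003,"rz": 0.008,"claw": 1},{"x": -0.0048,"y": 0.005,"z": 0.149,"rx": -0.01,"ry": -0.003,"rz": 0.008,"claw": 1},{"x": -0.0048,"y": 0.005,"z": 0.149,"rx": -0.01,"ry": -0.003,"rz": 0.008,"claw": 1},{"x": -0.0048,"y": 0.005,"z": 0.149,"rx": -0.01,"ry": -0.003,"rz": 0.008,"claw": 1}]}}

```text
time: 7.28
tool_pos: [0.4878, 0.1064, 0.0519]
tool_rot: [3.139, 0.784, 1.538]
contact_force: [-0.1, 0.6, 0.0]
opening: 0.0919
grip_force: 0.0
```

```bash
python3 - <<'E'
from h import *
R=down(-np.pi/4);g=V(0,.014,.061)
plan(tcp(g,R,.005),R)
E
```

```text
now [0.4878 0.1064 0.0519] [3.139 0.784 1.538] t 7.28 F [-0.1  0.6  0. ]
xyz [-0.0001  0.0001  0.0016] rot [ 0.0011 -0.0017 -0.0019]
```

{"method": "step_arm", "body": {"steps": [{"x": 0,"y": 0,"z": 0,"rx": 0,"ry": 0,"rz": 0,"claw": -1},{"x": 0,"y": 0,"z": 0,"rx": 0,"ry": 0,"rz": 0,"claw": -1},{"x": 0,"y": 0,"z": 0,"rx": 0,"ry": 0,"rz": 0,"claw": -1},{"x": 0,"y": 0,"z": 0,"rx": 0,"ry": 0,"rz": 0,"claw": -1},{"x": 0,"y": 0,"z": 0,"rx": 0,"ry": 0,"rz": 0,"claw": -1},{"x": 0,"y": 0,"z": 0,"rx": 0,"ry": 0,"rz": 0,"claw": -1},{"x": 0,"y": 0,"z": 0,"rx": 0,"ry": 0,"rz": 0,"claw": -1},{"x": 0,"y": 0,"z": 0,"rx": 0,"ry": 0,"rz": 0,"claw": -1}], "squeeze": 55}}

```text
time: 7.95
tool_pos: [0.4868, 0.1068, 0.0505]
tool_rot: [-3.141, 0.785, 1.542]
contact_force: [-1.5, 4.4, 4.4]
opening: 0.064
grip_force: 55.0
```

```bash
python3 - <<'E'
from h import *
plan(np.array([0.4878,.1064,.0519])+[0,-.005,.09],down(-np.pi/4))
E
```

```text
now [0.4868 0.1068 0.0505] [-3.141  0.785  1.542] t 7.95 F [-1.5  4.4  4.4]
xyz [-0.0912  0.0015 -0.0811] rot [ 0.0003 -0.0004  0.0016]
```

{"method": "step_arm", "body": {"steps": [{"x": -0.015,"y": 0,"z": -0.013,"rx": 0,"ry": 0,"rz": 0,"claw": -1},{"x": -0.035,"y": 0,"z": -0.03,"rx": 0,"ry": 0,"rz": 0,"claw": -1},{"x": -0.055,"y": 0,"z": -0.048,"rx": 0,"ry": 0,"rz": 0,"claw": -1},{"x": -0.075,"y": 0.001,"z": -0.066,"rx": 0,"ry": 0,"rz": 0,"claw": -1},{"x": -0.091,"y": 0.0015,"z": -0.081,"rx": 0,"ry": 0,"rz": 0,"claw": -1},{"x": -0.091,"y": 0.0015,"z": -0.081,"rx": 0,"ry": 0,"rz": 0,"claw": -1}]}}

```text
time: 8.45
tool_pos: [0.4891, 0.1012, 0.1448]
tool_rot: [3.136, 0.783, 1.536]
contact_force: [1.3, 1.0, -3.4]
opening: 0.0638
grip_force: 55.0
```

```bash
python3 - <<'E'
from h import *
R=down(0)
plan(tcp(V(0,.004,.15),R,.005),R)
E
```

```text
now [0.4891 0.1012 0.1448] [3.136 0.783 1.536] t 8.45 F [ 1.3  1.  -3.4]
xyz [ 0.0122 -0.0019  0.0043] rot [ 0.0052  0.9971 -0.0013]
```

{"method": "step_arm", "body": {"steps": [{"x": 0.002,"y": 0,"z": 0.001,"rx": 0,"ry": 0.08,"rz": 0,"claw": -1},{"x": 0.004,"y": 0,"z": 0.002,"rx": 0,"ry": 0.2,"rz": 0,"claw": -1},{"x": 0.005,"y": 0,"z": 0.002,"rx": 0,"ry": 0.32,"rz": 0,"claw": -1},{"x": 0.006,"y": 0,"z": 0.003,"rx": 0,"ry": 0.44,"rz": 0,"claw": -1},{"x": 0.007,"y": -0.001,"z": 0.003,"rx": 0,"ry": 0.56,"rz": 0,"claw": -1},{"x": 0.008,"y": -0.001,"z": 0.003,"rx": 0,"ry": 0.68,"rz": 0,"claw": -1},{"x": 0.01,"y": -0.001,"z": 0.004,"rx": 0,"ry": 0.8,"rz": 0,"claw": -1},{"x": 0.012,"y": -0.002,"z": 0.004,"rx": 0.005,"ry": 0.92,"rz": 0,"claw": -1},{"x": 0.012,"y": -0.002,"z": 0.004,"rx": 0.005,"ry": 0.997,"rz": 0,"claw": -1},{"x": 0.012,"y": -0.002,"z": 0.004,"rx": 0.005,"ry": 0.997,"rz": 0,"claw": -1}]}}

```text
time: 9.28
tool_pos: [0.4857, 0.1033, 0.1324]
tool_rot: [-3.135, 0.001, 1.536]
contact_force: [0.2, -0.5, -4.1]
opening: 0.0637
grip_force: 55.0
```

```bash
python3 - <<'E'
from h import *
R=down(np.pi/4)
plan(tcp(V(0,.004,.13),R,.005),R)
E
```

```text
now [0.4857 0.1033 0.1324] [-3.135e+00  1.000e-03  1.536e+00] t 9.28 F [ 0.2 -0.5 -4.1]
xyz [0.0161 0.0028 0.0163] rot [-0.0057  1.0012 -0.0083]
```

{"method": "step_arm", "body": {"steps": [{"x": 0.002,"y": 0,"z": 0.001,"rx": 0,"ry": 0.08,"rz": 0,"claw": -1},{"x": 0.004,"y": 0.001,"z": 0.003,"rx": 0,"ry": 0.2,"rz": -0.002,"claw": -1},{"x": 0.006,"y": 0.001,"z": 0.004,"rx": -0.001,"ry": 0.32,"rz": -0.003,"claw": -1},{"x": 0.008,"y": 0.001,"z": 0.006,"rx": -0.002,"ry": 0.44,"rz": -0.004,"claw": -1},{"x": 0.009,"y": 0.002,"z": 0.007,"rx": -0.003,"ry": 0.56,"rz": -0.005,"claw": -1},{"x": 0.011,"y": 0.002,"z": 0.009,"rx": -0.004,"ry": 0.68,"rz": -0.006,"claw": -1},{"x": 0.013,"y": 0.002,"z": 0.012,"rx": -0.005,"ry": 0.8,"rz": -0.007,"claw": -1},{"x": 0.015,"y": 0.003,"z": 0.015,"rx": -0.006,"ry": 0.92,"rz": -0.008,"claw": -1},{"x": 0.016,"y": 0.003,"z": 0.016,"rx": -0.006,"ry": 1,"rz": -0.008,"claw": -1},{"x": 0.016,"y": 0.003,"z": 0.016,"rx": -0.006,"ry": 1,"rz": -0.008,"claw": -1}]}}

```text
time: 10.12
tool_pos: [0.4877, 0.1164, 0.1184]
tool_rot: [-3.135, -0.784, 1.537]
contact_force: [0.3, -0.8, -3.7]
opening: 0.0636
grip_force: 55.0
```

```bash
python3 - <<'E'
from h import *
from cell import *
import cv2
R=down(np.pi/4)
print("hover");plan(tcp(V(0,.004,.064),R,.005),R)
print("seat");plan(tcp(V(0,.004,.054),R,.005),R)
im,d=read_camera("scene");X,m=cloud("scene",d)
b=cv2.resize(im[150:300,180:380],None,fx=3,fy=3);cv2.imwrite("pics/s4.png",b)
for k in("scene","top"):
  im,d=read_camera(k);X,m=cloud(k,d)
  for r in nets.masks_of(k,"block")[:1]:
    P=X[r["region"]&m];print(k,r["conf"],r["box"],np.percentile(P,[2,50,98],axis=0).round(4).tolist())
E
```

```text
hover
now [0.4877 0.1164 0.1184] [-3.135 -0.784  1.537] t 10.12 F [ 0.3 -0.8 -3.7]
xyz [-0.0615  0.001   0.0597] rot [-0.0067  0.0016 -0.0023]
seat
now [0.4877 0.1164 0.1184] [-3.135 -0.784  1.537] t 10.12 F [ 0.3 -0.8 -3.7]
xyz [-0.0709  0.0011  0.0691] rot [-0.0067  0.0016 -0.0023]
scene 0.72 [325.6, 309.5, 359.4, 348.0] [[0.3868, -0.2154, 0.0002], [0.407, -0.1884, 0.0214], [0.4455, -0.1616, 0.0375]]
top 0.67 [236.3, 247.1, 271.9, 284.1] [[0.4595, 0.0789, 0.1241], [0.4885, 0.1118, 0.1479], [0.5192, 0.1321, 0.1528]]
```

View pics/s4.png

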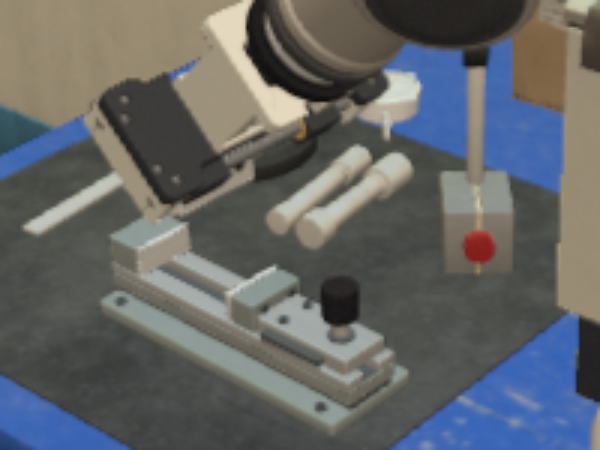

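The scene crop shows the gripper tilted on the -y side, with the block above the open gap and hidden behind the gripper. The jaw gap is clear at about (210,275). The top depth puts the block at vise y ≈ 4 mm. Lowering now.

{"method": "step_arm", "body": {"steps": [{"x": -0.015,"y": 0.001,"z": 0.015,"rx": -0.003,"ry": 0.001,"rz": -0.002,"claw": -1},{"x": -0.03,"y": 0.001,"z": 0.029,"rx": -0.007,"ry": 0.001,"rz": -0.002,"claw": -1},{"x": -0.045,"y": 0.001,"z": 0.044,"rx": -0.007,"ry": 0.001,"rz": -0.002,"claw": -1},{"x": -0.058,"y": 0.001,"z": 0.056,"rx": -0.007,"ry": 0.001,"rz": -0.002,"claw": -1},{"x": -0.065,"y": 0.001,"z": 0.063,"rx": -0.007,"ry": 0.001,"rz": -0.002,"claw": -1},{"x": -0.065,"y": 0.001,"z": 0.063,"rx": -0.007,"ry": 0.001,"rz": -0.002,"claw": -1},{"x": -0.065,"y": 0.001,"z": 0.063,"rx": -0.007,"ry": 0.001,"rz": -0.002,"claw": -1}]}}

```text
time: 10.95
tool_pos: [0.49, 0.1164, 0.0535]
tool_rot: [3.131, -0.784, 1.548]
contact_force: [-0.8, -0.9, -2.9]
opening: 0.0634
grip_force: 55.0
```

```bash
python3 - <<'E'
from h import *
from cell import *
R=down(np.pi/4)
print("seat");plan(tcp(V(0,.004,.054),R,.005),R)
im,d=read_camera("top");X,m=cloud("top",d)
for r in nets.masks_of("top","block")[:1]:
    P=X[r["region"]&m];print(r["conf"],r["box"],np.percentile(P,[2,50,80,98],axis=0).round(4).tolist())
E
```

```text
seat
now [0.49   0.1164 0.0535] [ 3.131 -0.784  1.548] t 10.95 F [-0.8 -0.9 -2.9]
xyz [-0.0099 -0.0025  0.0078] rot [0.0052 0.0023 0.0077]
0.89 [242.1, 248.6, 278.2, 288.3] [[0.4596, 0.0776, 0.0518], [0.4906, 0.1098, 0.0804], [0.5101, 0.1232, 0.0836], [0.5219, 0.1372, 0.0877]]
```

{"method": "step_arm", "body": {"steps": [{"x": -0.002,"y": -0.001,"z": 0.0018,"rx": 0.002,"ry": 0.001,"rz": 0.003,"claw": -1},{"x": -0.004,"y": -0.002,"z": 0.0036,"rx": 0.005,"ry": 0.002,"rz": 0.007,"claw": -1},{"x": -0.006,"y": -0.0025,"z": 0.0054,"rx": 0.005,"ry": 0.002,"rz": 0.007,"claw": -1},{"x": -0.006,"y": -0.0025,"z": 0.0054,"rx": 0.005,"ry": 0.002,"rz": 0.007,"claw": -1}]}}

```text
time: 11.38
tool_pos: [0.4879, 0.1157, 0.0468]
tool_rot: [3.142, -0.785, 1.539]
contact_force: [-0.1, 0.4, -2.6]
opening: 0.0637
grip_force: 55.0
```

{"method": "step_arm", "body": {"steps": [{"x": -0.001,"y": 0,"z": 0.001,"rx": 0,"ry": 0,"rz": 0,"claw": -1},{"x": -0.002,"y": 0,"z": 0.002,"rx": 0,"ry": 0,"rz": 0,"claw": -1},{"x": -0.002,"y": 0,"z": 0.002,"rx": 0,"ry": 0,"rz": 0,"claw": -1}]}}

```text
time: 11.63
tool_pos: [0.488, 0.1157, 0.0448]
tool_rot: [3.141, -0.786, 1.539]
contact_force: [-0.2, -0.2, -3.7]
opening: 0.0637
grip_force: 55.0
```

{"method": "step_arm", "body": {"steps": [{"x": -0.0007,"y": 0,"z": 0.0007,"rx": 0,"ry": 0,"rz": 0,"claw": -1},{"x": -0.0014,"y": 0,"z": 0.0014,"rx": 0,"ry": 0,"rz": 0,"claw": -1},{"x": -0.0014,"y": 0,"z": 0.0014,"rx": 0,"ry": 0,"rz": 0,"claw": -1}]}}

```text
time: 11.88
tool_pos: [0.4881, 0.1157, 0.0448]
tool_rot: [3.14, -0.787, 1.541]
contact_force: [-5.2, -4.9, 10.0]
opening: 0.0638
grip_force: 55.0
```

In contact. Release and back out.

{"method": "step_arm", "body": {"steps": [{"x": 0.0007,"y": 0,"z": -0.0007,"rx": 0,"ry": 0,"rz": 0,"claw": -1},{"x": 0.0007,"y": 0,"z": -0.0007,"rx": 0,"ry": 0,"rz": 0,"claw": 1},{"x": 0.0007,"y": 0,"z": -0.0007,"rx": 0,"ry": 0,"rz": 0,"claw": 1},{"x": 0.0007,"y": 0,"z": -0.0007,"rx": 0,"ry": 0,"rz": 0,"claw": 1},{"x": 0.0007,"y": 0,"z": -0.0007,"rx": 0,"ry": 0,"rz": 0,"claw": 1},{"x": 0.0007,"y": 0,"z": -0.0007,"rx": 0,"ry": 0,"rz": 0,"claw": 1},{"x": 0.0007,"y": 0,"z": -0.0007,"rx": 0,"ry": 0,"rz": 0,"claw": 1}]}}

```text
time: 12.47
tool_pos: [0.488, 0.1158, 0.0441]
tool_rot: [3.141, -0.786, 1.54]
contact_force: [0.3, 0.4, -0.9]
opening: 0.0911
grip_force: 0.0
```

{"method": "step_arm", "body": {"steps": [{"x": 0,"y": 0,"z": -0.03,"rx": 0,"ry": 0,"rz": 0,"claw": 1},{"x": 0,"y": 0,"z": -0.07,"rx": 0,"ry": 0,"rz": 0,"claw": 1},{"x": 0,"y": 0,"z": -0.12,"rx": 0,"ry": 0,"rz": 0,"claw": 1},{"x": 0,"y": 0,"z": -0.16,"rx": 0,"ry": 0,"rz": 0,"claw": 1},{"x": 0,"y": 0,"z": -0.16,"rx": 0,"ry": 0,"rz": 0,"claw": 1},{"x": 0,"y": 0,"z": -0.16,"rx": 0,"ry": 0,"rz": 0,"claw": 1}]}}

```text
time: 12.97
tool_pos: [0.486, 0.0299, 0.1296]
tool_rot: [3.138, -0.784, 1.54]
contact_force: [0.3, 0.1, -0.3]
opening: 0.0918
grip_force: 0.0
```

```bash
python3 - <<'E'
from h import *
from cell import *
import cv2
R=down(0)
im,d=read_camera("top");X,m=cloud("top",d)
for n,lo,hi,y0,y1 in(("block",.069,.079,.06,.16),("knob",.08,.09,-.06,.03)):
  k=m&(X[...,2]>lo)&(X[...,2]<hi)&(X[...,0]>.44)&(X[...,0]<.54)&(X[...,1]>y0)&(X[...,1]<y1)
  if k.sum(): print(n,k.sum(),cv2.minAreaRect(X[k][:,:2].astype(np.float32)),np.median(X[k],axis=0))
plan(tcp(V(0,-.125,.13),R),R)
im,d=read_camera("wrist");cv2.imwrite("pics/w5.png",im)
E
```

```text
block 704 ((0.48857519030570984, 0.10433648526668549), (0.05383114889264107, 0.06289421766996384), 88.94966125488281) [0.48873539 0.11254517 0.07411555]
knob 44 ((0.4829663038253784, -0.016946755349636078), (0.00726198498159647, 0.019414585083723068), 88.07350158691406) [ 0.48225778 -0.01705178  0.08360075]
now [0.4852 0.031  0.1288] [ 3.141 -0.786  1.539] t 13.02 F [-0.3  0.2 -0.9]
xyz [-0.0682  0.0005 -0.0346] rot [ 0.0011 -1.0002 -0.0013]
```

View pics/w5.png

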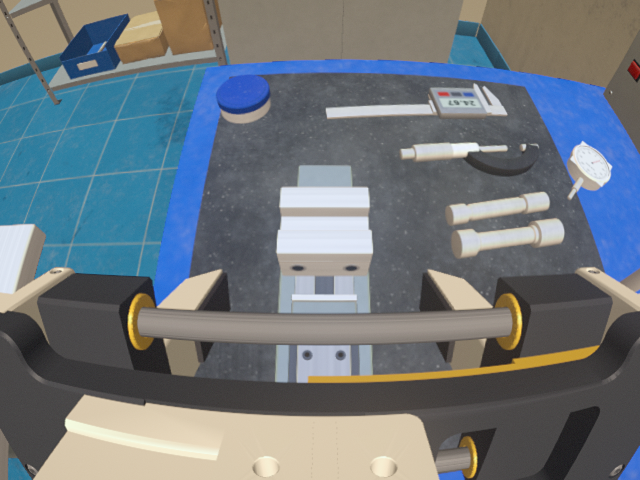

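The wrist view shows the block flat between the jaws, with the slot on top at about (323,215). I'll go back over the knob.

{"method": "step_arm", "body": {"steps": [{"x": -0.03,"y": 0,"z": -0.07,"rx": 0,"ry": -0.3,"rz": 0,"claw": 1},{"x": -0.068,"y": 0,"z": -0.06,"rx": 0,"ry": -0.5,"rz": 0,"claw": 1},{"x": -0.068,"y": 0,"z": -0.05,"rx": 0,"ry": -0.99,"rz": 0,"claw": 1},{"x": -0.068,"y": 0,"z": -0.035,"rx": 0.001,"ry": -0.99,"rz": -0.001,"claw": 1},{"x": -0.068,"y": 0,"z": -0.035,"rx": 0.001,"ry": -0.998,"rz": -0.001,"claw": 1},{"x": -0.068,"y": 0,"z": -0.035,"rx": 0.001,"ry": -0.998,"rz": -0.001,"claw": 1},{"x": -0.068,"y": 0,"z": -0.035,"rx": 0.001,"ry": -0.998,"rz": -0.001,"claw": 1},{"x": -0.068,"y": 0,"z": -0.035,"rx": 0.001,"ry": -0.998,"rz": -0.001,"claw": 1},{"x": -0.068,"y": 0,"z": -0.035,"rx": 0.001,"ry": -0.998,"rz": -0.001,"claw": 1}]}}

```text
time: 13.82
tool_pos: [0.4828, -0.0219, 0.1105]
tool_rot: [-3.139, -0.004, 1.544]
contact_force: [0.6, -0.6, 0.6]
opening: 0.0915
grip_force: 0.0
```

```bash
python3 - <<'E'
from h import *
R=down(0)
plan(tcp(V(0,-.125,.074),R),R)
E
```

```text
now [ 0.4828 -0.0219  0.1105] [-3.139 -0.004  1.544] t 13.82 F [ 0.6 -0.6  0.6]
xyz [-0.0024  0.0016  0.074 ] rot [-0.0032 -0.0046  0.0048]
```

{"method": "step_arm", "body": {"steps": [{"x": -0.0024,"y": 0.0016,"z": 0.03,"rx": -0.003,"ry": -0.004,"rz": 0.004,"claw": 1},{"x": -0.0024,"y": 0.0016,"z": 0.074,"rx": -0.003,"ry": -0.004,"rz": 0.004,"claw": 1},{"x": -0.0024,"y": 0.0016,"z": 0.074,"rx": -0.003,"ry": -0.004,"rz": 0.004,"claw": -1},{"x": -0.0024,"y": 0.0016,"z": 0.074,"rx": -0.003,"ry": -0.004,"rz": 0.004,"claw": -1},{"x": -0.0024,"y": 0.0016,"z": 0.074,"rx": -0.003,"ry": -0.004,"rz": 0.004,"claw": -1},{"x": -0.0024,"y": 0.0016,"z": 0.074,"rx": -0.003,"ry": -0.004,"rz": 0.004,"claw": -1},{"x": -0.0024,"y": 0.0016,"z": 0.074,"rx": -0.003,"ry": -0.004,"rz": 0.004,"claw": -1},{"x": -0.0024,"y": 0.0016,"z": 0.074,"rx": -0.003,"ry": -0.004,"rz": 0.004,"claw": -1}]}}

```text
time: 14.48
tool_pos: [0.4854, -0.0256, 0.0571]
tool_rot: [3.137, 0.002, 1.537]
contact_force: [0.8, -0.3, 0.8]
opening: 0.056
grip_force: 0.0
```

{"method": "step_arm", "body": {"steps": [{"x": 0,"y": 0,"z": 0,"rx": 0,"ry": 0,"rz": 0,"claw": -1},{"x": 0,"y": 0,"z": 0,"rx": 0,"ry": 0,"rz": 0,"claw": -1},{"x": 0,"y": 0,"z": 0,"rx": 0,"ry": 0,"rz": 0,"claw": -1},{"x": 0,"y": 0,"z": 0,"rx": 0,"ry": 0,"rz": 0,"claw": -1},{"x": 0,"y": 0,"z": 0,"rx": 0,"ry": 0,"rz": 0,"claw": -1},{"x": 0,"y": 0,"z": 0,"rx": 0,"ry": 0,"rz": 0,"claw": -1},{"x": 0,"y": 0,"z": 0,"rx": 0,"ry": 0,"rz": 0,"claw": -1},{"x": 0,"y": 0,"z": 0,"rx": 0,"ry": 0,"rz": 0,"claw": -1},{"x": 0,"y": 0,"z": 0,"rx": 0,"ry": 0,"rz": 0,"claw": -1}], "squeeze": 40}}

```text
time: 15.23
tool_pos: [0.4828, -0.0252, 0.0558]
tool_rot: [-3.14, 0.001, 1.538]
contact_force: [-6.5, -0.7, 5.2]
opening: 0.023
grip_force: 40.0
```

{"method": "step_arm", "body": {"steps": [{"x": 0.004,"y": 0,"z": 0,"rx": 0,"ry": 0,"rz": 0,"claw": -1},{"x": 0.008,"y": 0,"z": 0,"rx": 0,"ry": 0,"rz": 0,"claw": -1},{"x": 0.012,"y": 0,"z": 0,"rx": 0,"ry": 0,"rz": 0,"claw": -1},{"x": 0.016,"y": 0,"z": 0,"rx": 0,"ry": 0,"rz": 0,"claw": -1},{"x": 0.02,"y": 0,"z": 0,"rx": 0,"ry": 0,"rz": 0,"claw": -1},{"x": 0.024,"y": 0,"z": 0,"rx": 0,"ry": 0,"rz": 0,"claw": -1},{"x": 0.027,"y": 0,"z": 0,"rx": 0,"ry": 0,"rz": 0,"claw": -1},{"x": 0.027,"y": 0,"z": 0,"rx": 0,"ry": 0,"rz": 0,"claw": -1}]}}

```text
time: 15.9
tool_pos: [0.4835, -0.006, 0.0558]
tool_rot: [-3.14, 0.003, 1.538]
contact_force: [-6.3, -6.5, 6.7]
opening: 0.0231
grip_force: 40.0
```

{"method": "step_arm", "body": {"steps": [{"x": 0.001,"y": 0,"z": 0,"rx": 0,"ry": 0,"rz": 0,"claw": -1},{"x": 0.002,"y": 0,"z": 0,"rx": 0,"ry": 0,"rz": 0,"claw": -1},{"x": 0.003,"y": 0,"z": 0,"rx": 0,"ry": 0,"rz": 0,"claw": -1},{"x": 0.004,"y": 0,"z": 0,"rx": 0,"ry": 0,"rz": 0,"claw": -1},{"x": 0.004,"y": 0,"z": 0,"rx": 0,"ry": 0,"rz": 0,"claw": -1}]}}

```text
time: 16.32
tool_pos: [0.4836, -0.0034, 0.0558]
tool_rot: [-3.14, 0.003, 1.538]
contact_force: [-6.1, -9.0, 5.1]
opening: 0.023
grip_force: 40.0
```

{"method": "step_arm", "body": {"steps": [{"x": 0.001,"y": 0,"z": 0,"rx": 0,"ry": 0,"rz": 0,"claw": -1},{"x": 0.002,"y": 0,"z": 0,"rx": 0,"ry": 0,"rz": 0,"claw": -1},{"x": 0.003,"y": 0,"z": 0,"rx": 0,"ry": 0,"rz": 0,"claw": -1},{"x": 0.004,"y": 0,"z": 0,"rx": 0,"ry": 0,"rz": 0,"claw": -1},{"x": 0.004,"y": 0,"z": 0,"rx": 0,"ry": 0,"rz": 0,"claw": -1}]}}

```text
time: 16.73
tool_pos: [0.4837, -0.0008, 0.0558]
tool_rot: [-3.14, 0.004, 1.538]
contact_force: [-7.4, -10.2, 5.6]
opening: 0.023
grip_force: 40.0
```

{"method": "step_arm", "body": {"steps": [{"x": 0.001,"y": 0,"z": 0,"rx": 0,"ry": 0,"rz": 0,"claw": -1},{"x": 0.002,"y": 0,"z": 0,"rx": 0,"ry": 0,"rz": 0,"claw": -1},{"x": 0.002,"y": 0,"z": 0,"rx": 0,"ry": 0,"rz": 0,"claw": -1}]}}

```text
time: 16.98
tool_pos: [0.4837, 0.0006, 0.0558]
tool_rot: [-3.14, 0.004, 1.538]
contact_force: [-7.2, -11.3, 5.2]
opening: 0.0232
grip_force: 40.0
```

{"method": "step_arm", "body": {"steps": [{"x": 0.001,"y": 0,"z": 0,"rx": 0,"ry": 0,"rz": 0,"claw": -1},{"x": 0.002,"y": 0,"z": 0,"rx": 0,"ry": 0,"rz": 0,"claw": -1},{"x": 0.002,"y": 0,"z": 0,"rx": 0,"ry": 0,"rz": 0,"claw": -1}]}}

```text
time: 17.23
tool_pos: [0.4838, 0.001, 0.0559]
tool_rot: [-3.14, 0.006, 1.539]
contact_force: [-8.7, -17.0, 4.9]
opening: 0.023
grip_force: 40.0
```

{"method": "step_arm", "body": {"steps": [{"x": 0.001,"y": 0,"z": 0,"rx": 0,"ry": 0,"rz": 0,"claw": -1},{"x": 0.002,"y": 0,"z": 0,"rx": 0,"ry": 0,"rz": 0,"claw": -1},{"x": 0.002,"y": 0,"z": 0,"rx": 0,"ry": 0,"rz": 0,"claw": -1}]}}

```text
time: 17.48
tool_pos: [0.4838, 0.0011, 0.0558]
tool_rot: [-3.139, 0.008, 1.539]
contact_force: [-9.0, -24.3, 4.7]
opening: 0.0233
grip_force: 40.0
```

{"method": "step_arm", "body": {"steps": [{"x": 0.001,"y": 0,"z": 0,"rx": 0,"ry": 0,"rz": 0,"claw": -1},{"x": 0.002,"y": 0,"z": 0,"rx": 0,"ry": 0,"rz": 0,"claw": -1},{"x": 0.002,"y": 0,"z": 0,"rx": 0,"ry": 0,"rz": 0,"claw": -1}]}}

```text
time: 17.73
tool_pos: [0.4838, 0.0012, 0.0559]
tool_rot: [-3.139, 0.01, 1.539]
contact_force: [-10.4, -34.3, 4.1]
opening: 0.0233
grip_force: 40.0
```

{"method": "step_arm", "body": {"steps": [{"x": -0.002,"y": 0,"z": 0,"rx": 0,"ry": 0,"rz": 0,"claw": -1},{"x": -0.0045,"y": 0,"z": 0,"rx": 0,"ry": 0,"rz": 0,"claw": -1},{"x": -0.0045,"y": 0,"z": 0,"rx": 0,"ry": 0,"rz": 0,"claw": -1}]}}

```text
time: 17.98
tool_pos: [0.4838, 0.001, 0.0558]
tool_rot: [-3.14, 0.004, 1.537]
contact_force: [-7.6, -14.4, 4.9]
opening: 0.0229
grip_force: 40.0
```

{"method": "step_arm", "body": {"steps": [{"x": -0.002,"y": 0,"z": 0,"rx": 0,"ry": 0,"rz": 0,"claw": -1},{"x": -0.002,"y": 0,"z": 0,"rx": 0,"ry": 0,"rz": 0,"claw": 0.5},{"x": -0.002,"y": 0,"z": 0,"rx": 0,"ry": 0,"rz": 0,"claw": 0.5},{"x": -0.002,"y": 0,"z": 0,"rx": 0,"ry": 0,"rz": 0,"claw": 0.5},{"x": -0.002,"y": 0,"z": 0,"rx": 0,"ry": 0,"rz": 0,"claw": 0.5},{"x": -0.002,"y": 0,"z": -0.2,"rx": 0,"ry": 0,"rz": 0,"claw": 0.5},{"x": -0.002,"y": 0,"z": -0.2,"rx": 0,"ry": 0,"rz": 0,"claw": 0.5},{"x": -0.002,"y": 0,"z": -0.2,"rx": 0,"ry": 0,"rz": 0,"claw": 0.5},{"x": -0.002,"y": 0,"z": -0.2,"rx": 0,"ry": 0,"rz": 0,"claw": 0.5},{"x": -0.002,"y": 0,"z": -0.2,"rx": 0,"ry": 0,"rz": 0,"claw": 0.5},{"x": -0.002,"y": 0,"z": -0.2,"rx": 0,"ry": 0,"rz": 0,"claw": 0.5}]}}

```text
time: 18.9
tool_pos: [0.4861, 0.0023, 0.2072]
tool_rot: [3.136, 0.002, 1.537]
contact_force: [-0.6, 0.7, -0.9]
opening: 0.0687
grip_force: 0.0
```

```bash
python3 - <<'E'
from h import *
from cell import *
import cv2
R=down(0); plan(tcp(V(0,-.1,.25),R),R)
im,d=read_camera("top");X,m=cloud("top",d)
k=m&(X[...,2]>.069)&(X[...,2]<.079)&(X[...,0]>.44)&(X[...,0]<.54)&(X[...,1]>.06)&(X[...,1]<.16)
print(k.sum(),cv2.minAreaRect(X[k][:,:2].astype(np.float32)),np.median(X[k],axis=0))
im,d=read_camera("wrist");cv2.imwrite("pics/w6.png",im)
E
```

```text
now [0.4861 0.0023 0.2072] [3.136e+00 2.000e-03 1.537e+00] t 18.9 F [-0.6  0.7 -0.9]
xyz [-0.0012 -0.0018 -0.0317] rot [ 0.0076  0.0023 -0.003 ]
27 ((0.45885682106018066, 0.09226864576339722), (0.017025798559188843, 0.0037142299115657806), 87.98359680175781) [0.45867674 0.09263053 0.0739837 ]
```

View pics/w6.png

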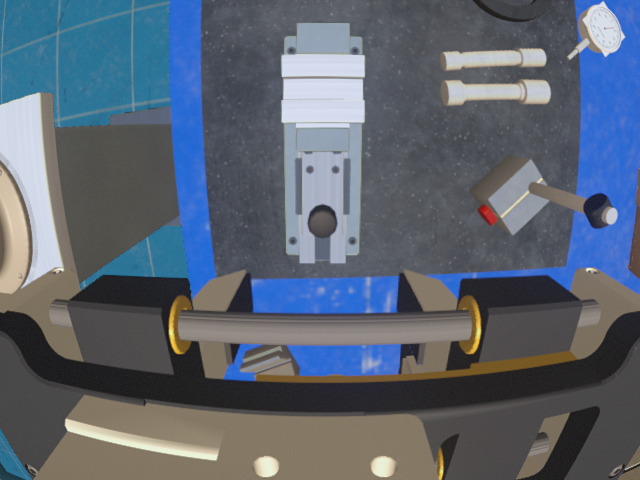

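The wrist view shows the block at about (323,88), slot up, square and centred, with the jaw shut on it at about (323,138) and the gripper clear. Handing in.

```bash
python3 -c "
from cell import robot
print(robot.hand_in())"
```

```text
the job is handed in; nothing more can be done
None
```

The block is rolled slot-up, seated flat on the vise bed against the fixed jaw with the sliding jaw shut on it, and the job is handed in at about 19 s. The hand-in returned no verdict, and I judged the final clamping from push force and the wrist picture, not a direct reading of the jaw joint.

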